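# Seat a stub plate in a welding fixture and lock its toggle clamp through the guard window

### The arm

A 6-joint arm with a two-finger parallel gripper is mounted at the origin on a cart in front of the work surface, level with it; the furniture and walls round the work are solid. World frame = base frame: x ahead of the robot, y to its left, z up, the work surface at z = 0. Lengths are in mm, angles in degrees, forces in N, time in s.
With the tool pointing down it reaches from about 350 to 850 mm from the base axis. Payload 8.1 kg.
Tool frame: the origin (TCP) lies at the very end of the fingers, on their centre line; the grasp point (between the pads) lies 19 mm behind it (pinch_z is the z of the grasp point in the tool frame, in mm); z points along the fingers, y is the direction in which the jaws open and shut (so a half turn about z gives the same grasp; the last joint's range is limited). The gripper opens to 85 mm and grips with 20 to 120 N. Pads are 22 mm wide; open, the fingers measure 114 mm over their backs; the gripper's body (76 mm by 85 mm) begins 54 mm behind the grasp point. The pads swing forward as they close: fully open they stand 13 mm farther back than shut.
Start: joints at [71.081, 7.471, 85.268, -0, 87.261, -4.893], TCP at [145.395, 582.122, 231.292] pointing down, gripper open.
Joint ranges: [-169.43, 169.43], [-51.17, 129.36], [1.28, 143.12], [-76.62, 256.62], [0, 156.53], [-152.29, 152.29]. Speed limits (degrees/s): [136.94, 136.94, 159.86, 180, 180, 180].

### API

Orientations are given as [roll, pitch, yaw] about the fixed x, y, z axes, in that order (R = Rz(yaw) Ry(pitch) Rx(roll)).
In Python, from bench import * gives the robot as it stands.
- The arm moves only by the shell command python3 -m creep 'ROWS' [FORCE]. ROWS is a JSON object of lists of equal length, an entry for each row: "translation": the shift along the tool's x, y, z in mm, a list of three; "rotation": the turn, a rotation vector about the tool's x, y, z in rad, a list of three; "claw": the finger opening in mm, from 0 to 85.4. In form: {"translation": [[dx, dy, dz], ...], "rotation": [[ax, ay, az], ...], "claw": [claw, ...]}. A call has 1 to 10 rows; each row shifts and turns the commanded pose from where the row before left it, along the tool's axes as they then stand; what a row does not reach is not made up. A row lasts 1/10 s, in which the tool goes at most 50 mm and 8.59 degrees, less where a joint would pass 70% of its speed; a pose out of reach is approached as far as the arm can. A call is refused whole if a number of a shift passes 50 or a number of a turn 0.15, either way. A call with a gripper value outside its range is refused whole. The fingers move at their own pace and stop on an object; FORCE is the grip in N (left out, the last holds). Time passes only in rows, so rows that do not move let the fingers close. It gives the time, the measured TCP pose, the force and the opening at its end, in the units of the state.
- sense(): the state, without advancing time (a new reading comes with each control period).
- snapshot(name): name is "scene" or "top" or "wrist"; returns a dict with "frame" (480x640x3 uint8, red, green, blue), "intrinsics" (3x3 intrinsics, pixels), "extrinsics" (4x4, takes a point from camera to world coordinates). Camera axes: x right, y up, looking along -z (the intrinsics and any distortion apply to the point x, -y, -z); pixel columns grow to the right and rows downward; lengths in mm; the calibration is good to about 2 mm. A picture is of the moment at which its call begins. There is no depth.
- hand_in(): hands the job in, once; it reports no verdict.
The state is a dict: "time": time; "joint_pos": joint angles; "qd": joint speeds; "joint_efforts": joint torques, N m; "tool_pos": TCP position; "tcp_rot": TCP orientation; "ft_force": force on the tool from outside, world axes, zero at the start; "wrist_torque": the same for the moment, N m; "finger_gap": finger opening in mm.
Only numpy, scipy, OpenCV 4.12 (cv2) and the standard library are available. Lean on these libraries where they do the work, as an engineer would, in place of code of your own. Each camera call takes 0.05 s, during which the arm holds its last target.

### The job

Get the stub plate ready for welding: push it with the fingertips along the fixture plate until it sits flush against both stops (the far one and the one beside the clamp), without lifting or tipping it. Then reach down through the window in the yellow guard, without touching the guard, and press the red lever pad all the way down, until the clamp snaps over and holds the plate on its own. Work the clamp only by that pad, and leave the nut, nozzle, contact tip, gusset, pliers and hammer lying where they are.

Things in the scene. Friction and masses are not known exactly. Their poses are not given: they have to be found in the camera images.
- fixture: steel fixture plate bolted to the table, 180 (x) x 400 (y) x 12 mm thick; origin at the centre of its underside, on the table; x away from the robot, y to the left, z up (turned by up to 9 degrees). The toggle clamp stands on it right of the side stop; its cheek plates take x = -26 to 2, y = -75 to -13 mm, up to 65 mm above the table
- far_stop (a point): middle of the top edge of the far stop's face: dark bar along the fixture's y, 80 mm long, 11 mm high above the fixture plate, facing the robot (fixture x = 67, y = 82 mm)
- side_stop (a point): middle of the top edge of the side stop's face: dark bar along the fixture's x, 82 mm long, 11 mm high, facing left (fixture x = 6, y = 35 mm)
- stub_plate: the work: dark steel plate 104 (x) x 100 (y) x 6 mm with an upright tube stub, 57 mm across, top 57 mm above the underside; about 0.6 kg, loose, short of both stops. Origin at the centre of the underside, z up, x and y along the plate's edges (within 6 degrees of the fixture's); tube axis at x = +3, y = -1.5 mm. Pushed by the tube it may stay skew; both fingertips spread against an edge square it
- plate_home (a point): where the stub plate's origin is when the plate is flush against both stops: fixture frame x = 15, y = 85, z = 12 mm (top of the fixture plate)
- guard: yellow sheet-steel hood over the clamp's lever and pivots, fixed to the fixture; its axes are the fixture's and its origin is the fixture's. It covers x = -69 to 45, y = -166 to -64 mm; its top is 106 mm above the table, sheet 3 mm, closed at the far side and the right end, at the near side open below a 34 mm skirt. Not to be touched
- window (a point): centre of the rectangular window in the guard's flat top, at the top face (106 mm above the table). Clear opening 62 mm along the fixture's x and 66 mm along its y, inside a black edge trim 6 mm thick that counts as the guard
- lever_pad (a point): middle of the ribbed upper face of the red press pad on the lever's end, which lies under the window; moves with the lever. Pad 28 (x) x 30 (y) mm. Open, it is at about 93 mm above the table, 13 mm below the guard's top; pressed home at about 63 mm, and 15 mm farther to the right (fixture -y) than when open
- clamp_lever (a joint): lever angle, rad: about 0 open (lever rises to the right at 35 degrees), grows as the pad is pressed down; dead centre 0.555, end stop 0.60, where it locks itself with the work under the foot. The pad swings on a 56 mm radius about an axis along the fixture's x through y = -64, z = 54 mm. Takes under 4 N at first, 6 to 10 N just before dead centre, and stops hard
- clamp_arm: grey clamp arm, linked to the lever: when open it leans up over the side stop (in the fixture frame x = -20 to -4, y = -32 to 48 mm, up to 128 mm above the table, foot about 100 mm up) and comes down to level as the lever is pressed. Origin on its pivot, fixture x = -12, y = -22, z = 46 mm. Only the lever may move it
- clamp_foot: black rubber foot 13 mm across on a sprung spindle at the end of the clamp arm; clamped, it presses on the stub plate's margin beside the side stop (fixture x = -12, y = 51 mm) with about 5 N. Origin on the spindle at the arm
- nut_0: loose dark hexagon nut, 27 x 31 x 15 mm, lying on the fixture plate behind the clamp; origin at its underside. Leave it
- gas_nozzle: loose copper gas nozzle, 25 x 68 x 25 mm, lying on the table behind the fixture; origin at its underside. Leave it
- contact_tip_0: loose copper contact tip, 8 x 30 x 8 mm, on the table behind the fixture; origin at its underside. Leave it
- gusset_f: loose triangular steel gusset, 72 x 72 x 6 mm, flat on the table behind the fixture; origin at its underside. Leave it
- mig_pliers: loose welding pliers with red handles, 58 x 199 x 18 mm, on the table left of the fixture; origin at its underside. Leave it
- chipping_hammer: loose slag hammer with coil-spring handle, 160 x 245 x 27 mm, on the table right of the fixture; origin at its underside. Leave it

How it is judged (in metres and radians):
On the way, in this order (a step that is already met when the one before it is completed fails the run):
1. the stub plate is flush against both stops (within 3 mm) with the clamp still open (x of stub_plate in the frame of fixture above 0.012 m and y of stub_plate in the frame of fixture below 0.088 m and angle between the x axis of stub_plate and the x axis of fixture, either way round below 0.05 rad and value of joint clamp_lever below 0.15 rad), for 0.2 s.
2. the lever is pressed over dead centre and the foot holds the plate (x of stub_plate in the frame of fixture above 0.012 m and y of stub_plate in the frame of fixture below 0.088 m and angle between the x axis of stub_plate and the x axis of fixture, either way round below 0.05 rad and value of joint clamp_lever above 0.575 rad and contact force between clamp_foot and stub_plate above 2 N), for 0.2 s.
At the end, for the whole second after the job is handed in: The stub plate lies flat and at rest within 3 mm of both stops and parallel to them within 3 degrees, the lever is past dead centre (over 0.575 rad) and the clamp foot presses on the plate with more than 2 N (all of step 2 and z of stub_plate in the frame of fixture below 0.015 m and linear speed of stub_plate below 0.01 m/s); the robot touches nothing.
It fails at once if the robot touches the guard (contact force between any of the fingers, the arm and guard above 0.5 N).
It fails at once if the robot touches the clamp arm or its foot instead of the lever pad (contact force between any of the fingers, the arm and clamp_arm above 0.5 N).
It fails at once if the stub plate is lifted or tipped (z of stub_plate in the frame of fixture above 0.018 m or angle between stub_plate's own z axis and vertical above 0.12 rad).
It fails at once if a bystander is moved by more than 15 mm (distance of any of nut_0, gas_nozzle, contact_tip_0, gusset_f, mig_pliers, chipping_hammer from where it was at the start of the episode above 0.015 m).
It also fails if it takes over 66 s, if anything falls off the work surface, if the arm or the gripper's body presses on something with over 40 N, if the wrist force passes 120 N, or if a joint passes its speed limit or range.

## Working session

There is one attempt and no reset: what is moved stays moved. The work goes in short steps, Python scripts to look and compute and a shell command to move; the robot and the scene stay as the last step left them, time stands still between calls to the robot, and variables do not carry over. Pictures are saved under pics/ and viewed, and the job is handed in when it is done.

```bash
mkdir -p pics; ls
python3 - <<'E'
from bench import *
import cv2,numpy as np
print(sense())
for n in ["scene","top","wrist"]:
    s=snapshot(n); cv2.imwrite(f"pics/{n}0.png",s["frame"][:,:,::-1]); print(n,np.round(s["intrinsics"],1).tolist(),np.round(s["extrinsics"],4).tolist(),[k for k in s])
E
```

```text
pics
{'time': 0.0, 'joint_pos': array([ 7.10808698e+01,  7.51370985e+00,  8.53306528e+01, -1.66811470e-03,
        8.72612007e+01, -4.89420915e+00]), 'qd': array([ 0.04447602, -0.05970747,  0.02985832, -0.026953  ,  0.00506506,
       -0.01708577]), 'joint_efforts': array([ 4.94952637e-04, -5.69352686e+01, -5.00587785e+01,  1.90986480e-04,
        1.35661731e-02, -3.34254344e-05]), 'tool_pos': array([145.22566218, 581.58603681, 230.24584275]), 'tcp_rot': array([-1.79894679e+02, -7.34628255e-03,  1.65975153e+02]), 'ft_force': array([-0.00893149, -0.6516271 , -0.57244312]), 'wrist_torque': array([-0.02831318, -0.02979402, -0.02300881]), 'finger_gap': 85.28927704855968}
scene [[538.8, 0.0, 317.9], [0.0, 538.8, 238.9], [0.0, 0.0, 1.0]] [[0.5473, 0.5512, -0.6298, -351.2282], [-0.8367, 0.3752, -0.3988, -599.253], [0.0165, 0.7453, 0.6666, 1070.8307], [0.0, 0.0, 0.0, 1.0]] ['frame', 'intrinsics', 'extrinsics']
top [[595.1, 0.0, 324.4], [0.0, 595.1, 246.7], [0.0, 0.0, 1.0]] [[-0.0037, 0.992, -0.1258, 418.3001], [-0.9999, -0.005, -0.0106, -11.1001], [-0.0112, 0.1258, 0.992, 1499.6942], [0.0, 0.0, 0.0, 1.0]] ['frame', 'intrinsics', 'extrinsics']
wrist [[431.8, 0.0, 325.7], [0.0, 431.8, 243.9], [0.0, 0.0, 1.0]] [[0.2424, -0.9312, -0.2724, 75.1984], [0.9702, 0.2322, 0.0697, 599.0443], [-0.0016, -0.2811, 0.9597, 371.4792], [0.0, 0.0, 0.0, 1.0]] ['frame', 'intrinsics', 'extrinsics']
```

View pics/scene0.png

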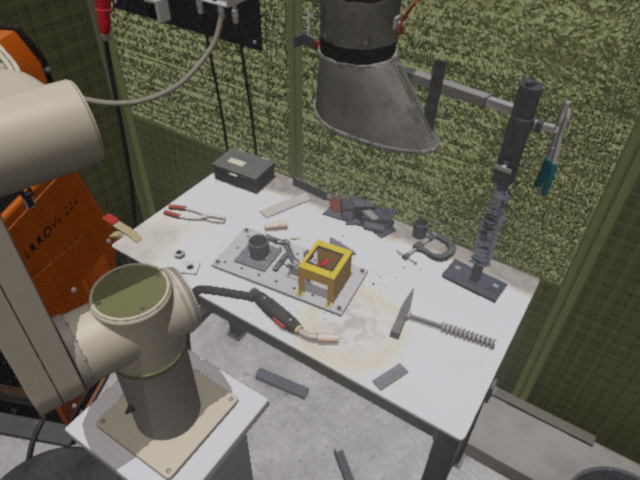

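View pics/top0.png

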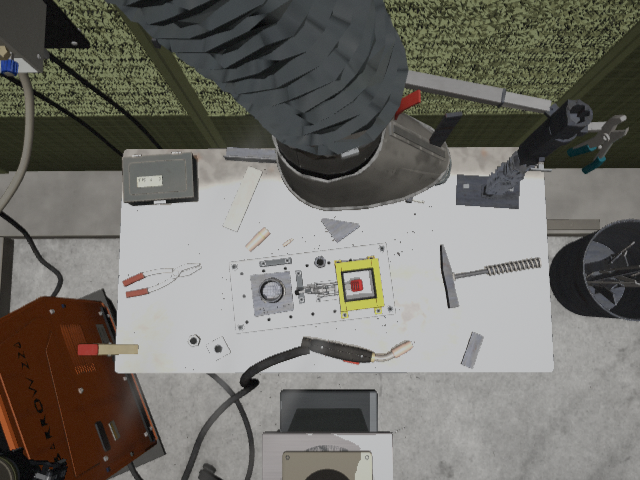

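View pics/wrist0.png

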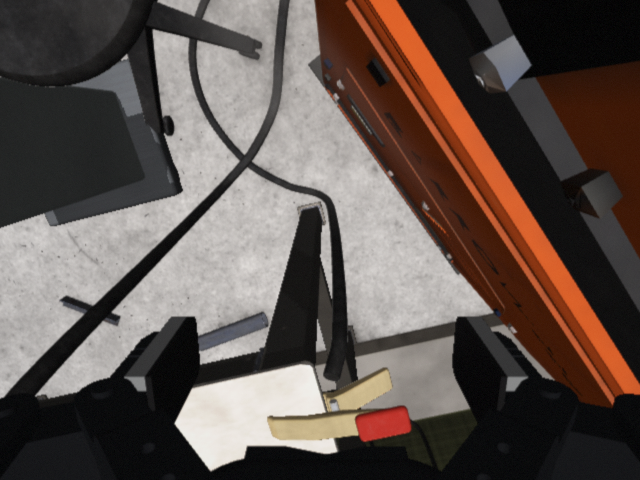

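```bash
cat > h.py <<'E'
import numpy as np,cv2
from bench import *
def ray(s,u,v):
    K=s["intrinsics"];E=s["extrinsics"]
    p=cv2.undistortPoints(np.array([[[u,v]]],float),K,None)[0,0]
    d=E[:3,:3]@np.array([p[0],-p[1],-1]); return E[:3,3],d/np.linalg.norm(d)
def onz(s,u,v,z):
    o,d=ray(s,u,v); return o+d*(z-o[2])/d[2]
def tri(s1,p1,s2,p2):
    o1,d1=ray(s1,*p1);o2,d2=ray(s2,*p2)
    A=np.stack([d1,-d2],1);t=np.linalg.lstsq(A,o2-o1,rcond=None)[0]
    a=o1+d1*t[0];b=o2+d2*t[1]; return (a+b)/2,np.linalg.norm(a-b)
def px(s,P):
    E=s["extrinsics"];c=E[:3,:3].T@(np.array(P,float)-E[:3,3]);c=np.array([c[0],-c[1],-c[2]]);q=s["intrinsics"]@c;return q[:2]/q[2]
def crop(s,x0,y0,w,h,k,name):
    cv2.imwrite(name,cv2.resize(s["frame"][y0:y0+h,x0:x0+w,::-1],None,fx=k,fy=k,interpolation=cv2.INTER_CUBIC))
E
python3 - <<'E'
from h import *
t=snapshot("top");c=snapshot("scene")
crop(t,225,235,180,110,4.4,"pics/t1.png");crop(c,205,215,175,110,4.5,"pics/c1.png")
for p in [(233,264),(385,243),(395,315),(237,332)]: print(onz(t,*p,12))
E
```

```text
[564.32282674 235.00688241  12.        ]
[ 615.63867085 -147.76663103   12.        ]
[ 435.33905811 -169.58356922   12.        ]
[394.94964177 222.41331315  12.        ]
```

View pics/t1.png

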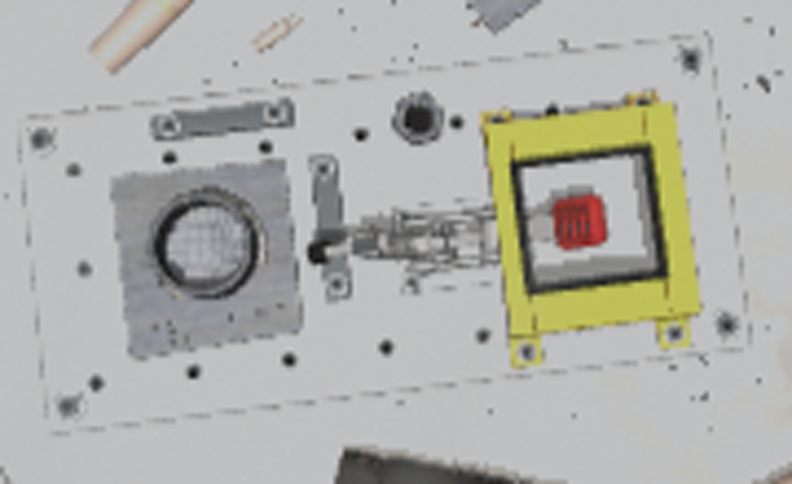

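View pics/c1.png

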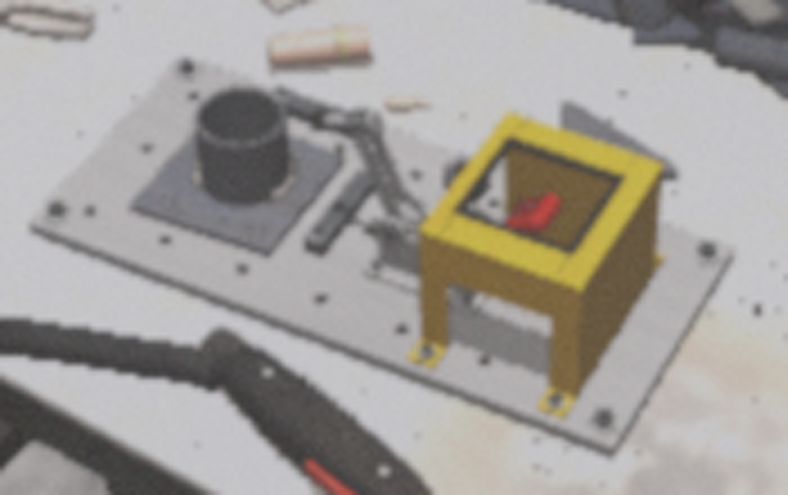

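```bash
cat >> h.py <<'E'
def um(X,Y,x0,y0,k): return (X+.5)/k-.5+x0,(Y+.5)/k-.5+y0
def fit(src,dst):
    src=np.array(src,float);dst=np.array(dst,float)[:,:2]
    a=src-src.mean(0);b=dst-dst.mean(0)
    th=np.arctan2((a[:,0]*b[:,1]-a[:,1]*b[:,0]).sum(),(a*b).sum())
    R=np.array([[np.cos(th),-np.sin(th)],[np.sin(th),np.cos(th)]]);t=dst.mean(0)-R@src.mean(0)
    return th,R,t,dst-(src@R.T+t)
E
python3 - <<'E'
from h import *
t=snapshot("top");c=snapshot("scene")
T=lambda X,Y,z:onz(t,*um(X,Y,225,235,4.4),z)
C=lambda X,Y,z:onz(c,*um(X,Y,205,215,4.5),z)
fx=[(90,200),(90,-200),(-90,-200),(-90,200)]
def rep(n,r): print(n,np.rad2deg(r[0]).round(2),r[2].round(1),r[3].round(1).tolist())
r=fit(fx,[T(*p,12) for p in [(20,118),(708,35),(748,347),(52,432)]]);rep("top fix",r)
# scene: corners: far-left(182,58), near-left(30,228), near-right(612,447), far-right(733,255)
r2=fit(fx,[C(*p,12) for p in [(178,56),(733,253),(613,446),(32,227)]]);rep("scene fix",r2)
R,tt=r[1],r[2]
F=lambda P:R.T@(P[:2]-tt)
pf=[(52,50),(52,-50),(-52,-50),(-52,50)]
rp=fit(pf,[T(*p,18) for p in [(110,178),(286,158),(302,332),(133,359)]]);rep("plate",rp);print("plate in fix",F(rp[2]),np.rad2deg(rp[0]-r[0]))
R2,t2=r2[1],r2[2];F2=lambda P:R2.T@(P[:2]-t2)
rp2=fit(pf,[C(*p,18) for p in [(210,128),(341,155),(267,253),(133,205)]]);rep("plate",rp2);print("plate in fix2",F2(rp2[2]),np.rad2deg(rp2[0]-r2[0]))
g=[(45,-64),(45,-166),(-69,-166),(-69,-64)]
w=[T(*p,106) for p in [(483,114),(672,102),(699,314),(511,336)]]
print("guard corners in fix",[F(P).round(1).tolist() for P in w])
w=[T(*p,106) for p in [(521,160),(646,150),(659,271),(532,286)]]
print("win",[F(P).round(1).tolist() for P in w],F(np.mean(w,0)))
print("pad",F(T(580,222,93)),F2(C(537,212,93)))
print("tube top",F(T(208,243,69)))
print("nut",F(T(418,117,27)))
print("farstop",F(T(150,137,23)),F(T(295,122,23)),"side",F(T(343,235,23)),F(T(312,170,23)))
E
```

```text
top fix 6.64 [504.9  37.7] [[-0.3, -2.0], [-0.7, 1.4], [0.4, 2.7], [0.6, -2.1]]
scene fix 7.14 [504.5  35.8] [[-0.0, 1.8], [-3.2, -0.5], [2.2, 2.8], [1.1, -4.1]]
plate 7.09 [491.1 136.1] [[-0.8, -0.2], [-2.2, -0.9], [2.7, 2.6], [0.3, -1.5]]
plate in fix [-2.33349724 99.35485918] 0.4474380689680396
plate 9.36 [488.3 133.2] [[-11.8, -10.6], [-1.3, 3.4], [5.1, 5.7], [8.1, 1.5]]
plate in fix2 [-3.92409342 98.70154213] 2.2210453716622407
guard corners in fix [[50.3, -63.4], [44.5, -164.5], [-69.1, -164.0], [-68.7, -63.8]]
win [[23.3, -80.5], [20.6, -147.4], [-44.1, -145.9], [-43.9, -78.1]] [ -10.99812243 -112.96857984]
pad [ -12.52936464 -108.24269909] [ -11.41807317 -111.10041089]
tube top [ 1.81957813 93.67296814]
nut [ 61.04282505 -28.13078572]
farstop [ 68.44898856 124.10009031] [67.03109341 41.47689782] side [ 0.16747782 21.79046751] [38.76719014 34.9917247 ]
```

```bash
cat >> h.py <<'E'
FY=np.deg2rad(6.8);FR=np.array([[np.cos(FY),-np.sin(FY)],[np.sin(FY),np.cos(FY)]]);FO=np.array([504.8,37.0])
def toF(P): return FR.T@(np.array(P)[:2]-FO)
def toW(p): return FR@np.array(p,float)+FO
def plan(target,yaw=None):
    s=sense();R=cv2.Rodrigues(np.zeros(3))[0]
    from scipy.spatial.transform import Rotation as Ro
    R=Ro.from_euler('xyz',s["tcp_rot"],degrees=True)
    d=R.inv().apply(np.array(target)-s["tool_pos"]); print("shift",d.round(1),"yaw",s["tcp_rot"].round(2),"tcp",s["tool_pos"].round(1),"fix",toF(s["tool_pos"]).round(1),"t",s["time"])
E
python3 - <<'E'
from h import *
t=snapshot("top");c=snapshot("scene")
for a,b in [((450,165),(438,150)),((277,140),(317,108)),((345,207),(380,150))]: print(tri(t,a,c,b))
print(toW((-76,107)))
E
python3 -m creep '{"translation":[[0,0,0],[0,0,0],[0,0,0]],"rotation":[[0,0,-0.125],[0,0,-0.125],[0,0,-0.115]],"claw":[60,60,60]}'
python3 - <<'E'
from h import *
plan([*toW((-76,107)),120])
E
```

```text
(array([ 720.01729613, -245.6923429 ,  381.49253502]), np.float64(10.06135330881597))
(array([765.59184748, 104.26303878, 366.45134969]), np.float64(27.053818361042516))
(array([665.3379403 , -78.19037036, 348.24989896]), np.float64(88.91975309870003))
[416.66539678 134.24860778]
time: 0.75
tool_pos: [145.4, 582.1, 231.3]
tcp_rot: [180.0, -0.0, -172.8]
ft_force: [-0.0, -0.2, 0.3]
finger_gap: 60.4
shift [-213.2 -478.3  111.3] yaw [ 180.     -0.   -172.82] tcp [145.4 582.1 231.3] fix [-292.3  583.8] t 0.75
```

```bash
python3 -m creep '{"translation":[[-18,-40,7],[-18,-40,7],[-18,-40,7],[-18,-40,7],[-18,-40,7],[-18,-40,7],[-18,-40,7],[-18,-40,7],[-18,-40,7],[-18,-40,7]],"rotation":[[0,0,0.007],[0,0,0],[0,0,0],[0,0,0],[0,0,0],[0,0,0],[0,0,0],[0,0,0],[0,0,0],[0,0,0]],"claw":[60,60,60,60,60,60,60,60,60,60]}'
python3 - <<'E'
from h import *
plan([*toW((-76,107)),120])
E
```

```text
time: 1.75
tool_pos: [370.4, 203.6, 161.4]
tcp_rot: [180.0, 0.1, -173.5]
ft_force: [0.6, 0.9, 0.6]
finger_gap: 60.1
shift [-38.  -74.2  41.5] yaw [ 1.7998e+02  7.0000e-02 -1.7350e+02] tcp [370.4 203.6 161.4] fix [-113.7  181.4] t 1.75
```

```bash
python3 -m creep '{"translation":[[-19,-37,10],[-19,-37,10],[0,0,10],[0,0,0]],"rotation":[[0,0,0],[0,0,0],[0,0,0],[0,0,0]],"claw":[60,60,60,60]}'
python3 - <<'E'
from h import *
plan([*toW((-76,107)),120])
w=snapshot("wrist");cv2.imwrite("pics/w1.png",w["frame"][:,:,::-1])
E
```

```text
time: 2.15
tool_pos: [415.0, 135.1, 129.8]
tcp_rot: [180.0, -0.2, -173.7]
ft_force: [0.3, 0.1, 0.2]
finger_gap: 60.1
shift [-1.6 -1.   9.8] yaw [ 1.8000e+02 -1.6000e-01 -1.7368e+02] tcp [415.  135.1 129.8] fix [-77.6 108. ] t 2.15
```

View pics/w1.png

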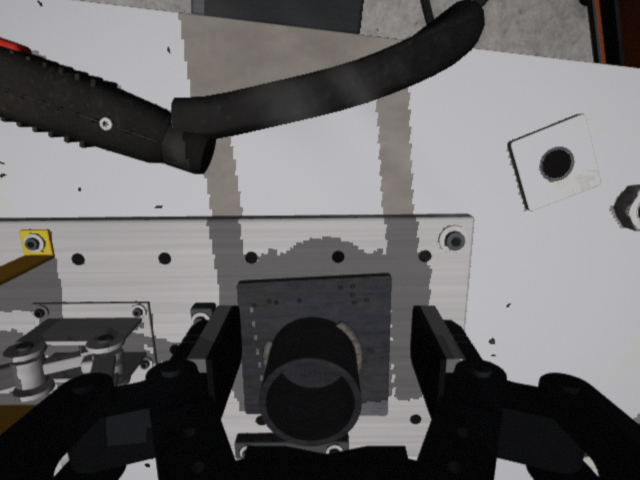

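Run:
```python
from h import *
w=snapshot("wrist")
for n,p,z in [("fixNL",(472,215),12),("fixN",(20,219),12),("bolt",(454,240),14),("pNR",(239,281),18),("pNL",(388,275),18),("pFL",(394,413),18),("pFR",(244,410),18)]:
    print(n,toF(onz(w,*p,z)).round(1))
r=fit([(-52,-50),(-52,50),(52,50),(52,-50)],[onz(w,*p,18) for p in [(239,281),(388,275),(394,413),(244,410)]])
print(np.rad2deg(r[0]),toF(r[2]),r[3].round(1).tolist())
s=sense();print(px(w,s["tool_pos"]))
```

```text
fixNL [-91.7 199. ]
fixN [-91.1 -79.4]
bolt [-76.4 188.5]
pNR [-51.6  54.3]
pNL [-55.  147.7]
pFL [ 46.5 155.3]
pFR [43.3 51.8]
7.581737928108835 [ -4.20104074 102.25090763] [[3.5, 3.2], [2.3, -3.6], [-0.9, 2.2], [-4.9, -1.8]]
[327.58601157 327.6880548 ]
```

```bash
python3 -m creep '{"translation":[[0,0,30],[0,0,30],[0,0,25],[0,0,15],[0,0,5],[0,0,2],[0,0,0]],"rotation":[[0,0,0.008],[0,0,0],[0,0,0],[0,0,0],[0,0,0],[0,0,0],[0,0,0]],"claw":[60,60,60,60,60,60,60]}'
python3 - <<'E'
from h import *
plan([*toW((-76,107)),14])
w=snapshot("wrist");cv2.imwrite("pics/w2.png",w["frame"][:,:,::-1])
E
```

```text
time: 2.95
tool_pos: [416.4, 136.7, 25.3]
tcp_rot: [180.0, 0.1, -173.9]
ft_force: [0.5, 0.6, -0.0]
finger_gap: 60.0
shift [-0.  -2.5 11.3] yaw [ 1.7999e+02  8.0000e-02 -1.7391e+02] tcp [416.4 136.7  25.3] fix [-76.  109.5] t 2.95
```

View pics/w2.png

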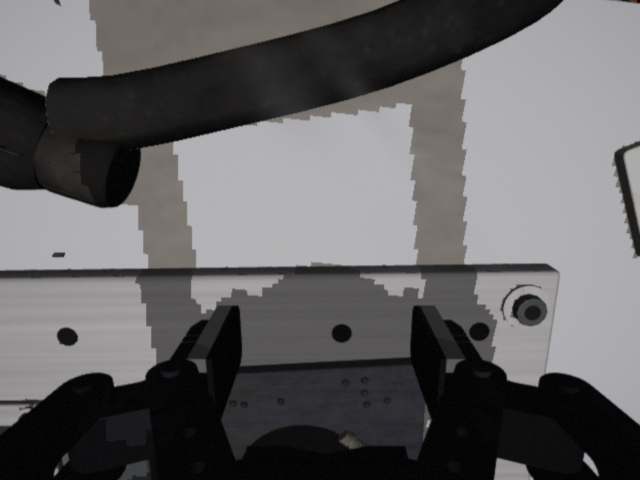

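```bash
python3 - <<'E'
from h import *
w=snapshot("wrist");g=w["frame"].mean(2)
L=[]
for u in list(range(10,130,8))+list(range(200,400,8))+list(range(430,540,8)):
    col=g[255:285,u]; k=np.argmax(-np.diff(cv2.GaussianBlur(col.reshape(-1,1),(1,3),0).ravel())); L.append((u,255+k+.5))
L=np.array(L);
W=np.array([onz(w,*p,12)[:2] for p in L])
l=cv2.fitLine(W.astype(np.float32),cv2.DIST_HUBER,0,.1,.1).ravel()
print(L[::6].tolist(),np.rad2deg(np.arctan2(-l[0],l[1])),toF(l[2:]))
E
python3 -m creep '{"translation":[[0,-3,5],[0,-3,2],[0,0,1],[0,0,1]],"rotation":[[0,0,0],[0,0,0],[0,0,0],[0,0,0]],"claw":[60,60,60,60]}'
```

```text
[[10.0, 269.5], [58.0, 268.5], [106.0, 267.5], [224.0, 266.5], [272.0, 265.5], [320.0, 265.5], [368.0, 264.5], [446.0, 263.5], [494.0, 262.5]] -173.14473 [-94.33381812  92.19102415]
time: 3.45
tool_pos: [416.4, 129.7, 15.2]
tcp_rot: [-180.0, -0.0, -174.0]
ft_force: [0.3, -0.5, 0.1]
finger_gap: 60.2
```

```bash
python3 -m creep '{"translation":[[0,0,0.5],[0,0,0.5],[0,0,0.5]],"rotation":[[0,0,-0.014],[0,0,0],[0,0,0]],"claw":[60,60,60]}';python3 -m creep '{"translation":[[0,0,1],[0,0,0]],"rotation":[[0,0,0],[0,0,0]],"claw":[60,60]}'
```

```text
time: 3.75
tool_pos: [416.5, 130.0, 13.8]
tcp_rot: [180.0, 0.0, -173.2]
ft_force: [-0.3, -1.0, 0.5]
finger_gap: 59.9
time: 3.95
tool_pos: [416.3, 130.0, 12.7]
tcp_rot: [-180.0, -0.0, -173.2]
ft_force: [0.2, -0.4, -0.2]
finger_gap: 59.8
```

```bash
for i in 1 2 3; do python3 -m creep '{"translation":[[0,0,1],[0,0,0]],"rotation":[[0,0,0],[0,0,0]],"claw":[60,60]}' | grep -E "tool|force"; done
```

```text
tool_pos: [416.4, 130.0, 11.7]
ft_force: [0.4, 0.0, 0.1]
tool_pos: [416.3, 130.0, 10.7]
ft_force: [-0.4, 0.1, -0.1]
tool_pos: [416.4, 129.9, 9.7]
ft_force: [0.3, -0.3, -0.5]
```

```bash
for i in 1 2 3; do python3 -m creep '{"translation":[[0,0,1],[0,0,0]],"rotation":[[0,0,0],[0,0,0]],"claw":[60,60]}' | grep -E "tool|force"; done
```

```text
tool_pos: [416.4, 130.0, 8.7]
ft_force: [0.1, -0.8, -0.4]
tool_pos: [416.3, 129.9, 7.6]
ft_force: [0.1, -0.2, 0.3]
tool_pos: [416.6, 130.0, 7.0]
ft_force: [-1.2, 0.1, 2.6]
```

```bash
python3 -m creep '{"translation":[[0,0,-2],[-3,0,0],[-3,0,0],[-2,0,0],[-2,0,0]],"rotation":[[0,0,0],[0,0,0],[0,0,0],[0,0,0],[0,0,0]],"claw":[60,60,60,60,60]}'; for i in 1 2; do python3 -m creep '{"translation":[[-1,0,0],[-1,0,0],[-1,0,0]],"rotation":[[0,0,0],[0,0,0],[0,0,0]],"claw":[60,60,60]}' | grep -E "tool|force"; done
```

```text
time: 5.65
tool_pos: [426.6, 131.2, 8.8]
tcp_rot: [180.0, -0.0, -173.2]
ft_force: [0.0, -0.2, 0.2]
finger_gap: 60.2
tool_pos: [428.9, 131.5, 8.6]
ft_force: [-3.4, 0.8, 2.1]
tool_pos: [432.0, 132.0, 8.6]
ft_force: [-3.0, 0.8, 0.4]
```

Run:
```python
from h import *
plan([*toW((-50,103)),9])
w=snapshot("wrist");cv2.imwrite("pics/w3.png",w["frame"][:,:,::-1])
```

```text
shift [-11.    0.1  -0.4] yaw [ 1.7999e+02 -3.0000e-02 -1.7317e+02] tcp [432.  132.    8.6] fix [-61.  102.9] t 6.25
```

View pics/w3.png

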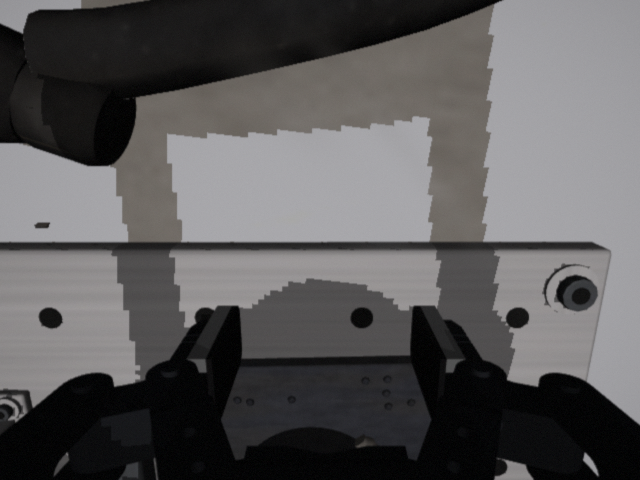

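```bash
python3 -m creep '{"translation":[[-1.5,0,0],[-1.5,0,0],[-1.5,0,0],[-1.5,0,0],[-1.5,0,0],[-1.5,0,0]],"rotation":[[0,0,0],[0,0,0],[0,0,0],[0,0,0],[0,0,0],[0,0,0]],"claw":[60,60,60,60,60,60]}'; for i in 1 2; do python3 -m creep '{"translation":[[-1,0,0],[-1,0,0]],"rotation":[[0,0,0],[0,0,0]],"claw":[60,60]}' | grep -E "tool|force"; done
```

```text
time: 6.9
tool_pos: [441.4, 132.9, 8.7]
tcp_rot: [-180.0, -0.0, -173.2]
ft_force: [-2.6, 0.7, -0.9]
finger_gap: 60.2
tool_pos: [443.3, 133.2, 8.7]
ft_force: [-3.1, -0.8, -0.8]
tool_pos: [445.3, 133.4, 8.7]
ft_force: [-2.2, -0.2, -1.7]
```

```bash
for i in 1 2 3; do python3 -m creep '{"translation":[[-0.5,0,0],[-0.5,0,0],[0,0,0]],"rotation":[[0,0,0],[0,0,0],[0,0,0]],"claw":[60,60,60]}' | grep -E "tool|force"; done
python3 - <<'E'
from h import *
plan([*toW((-50,103)),9])
E
```

```text
tool_pos: [445.6, 133.5, 8.6]
ft_force: [-5.6, -0.3, 1.3]
tool_pos: [445.7, 133.5, 8.5]
ft_force: [-10.4, -2.1, 5.7]
tool_pos: [445.8, 133.5, 8.3]
ft_force: [-14.9, -3.3, 9.8]
shift [ 2.8  0.2 -0.7] yaw [-179.99   -0.31 -173.16] tcp [445.8 133.5   8.3] fix [-47.2 102.8] t 8.2
```

```bash
python3 -m creep '{"translation":[[3,0,0],[12,0,-2],[0,10,-40],[0,25,-40],[-30,35,-15],[-30,0,0],[-15,0,0],[0,0,0]],"rotation":[[0,0,0],[0,0,0],[0,0,0],[0,0,0],[0,0,0],[0,0,0.1],[0,0,0.14],[0,0,0.14]],"claw":[60,60,60,60,60,60,60,60]}'
python3 -m creep '{"translation":[[0,0,0],[0,0,0],[0,0,0],[0,0,0],[0,0,0],[0,0,0],[0,0,0],[0,0,0],[0,0,0]],"rotation":[[0,0,0.14],[0,0,0.14],[0,0,0.14],[0,0,0.14],[0,0,0.14],[0,0,0.14],[0,0,0.14],[0,0,0.14],[0,0,0.07]],"claw":[60,60,60,60,60,60,60,60,60]}'
python3 - <<'E'
from h import *
plan([*toW((13,172)),30])
w=snapshot("wrist");cv2.imwrite("pics/w4.png",w["frame"][:,:,::-1])
E
```

```text
time: 9.0
tool_pos: [502.6, 209.7, 107.1]
tcp_rot: [179.9, 0.2, 164.7]
ft_force: [-0.7, -0.4, 0.9]
finger_gap: 60.0
time: 9.9
tool_pos: [500.6, 209.2, 106.5]
tcp_rot: [179.9, -0.0, 96.6]
ft_force: [0.2, -0.1, 0.1]
finger_gap: 59.7
shift [ 0.5 -3.4 76.5] yaw [ 1.7986e+02 -2.0000e-02  9.6570e+01] tcp [500.6 209.2 106.5] fix [ 16.2 171.5] t 9.9
```

View pics/w4.png

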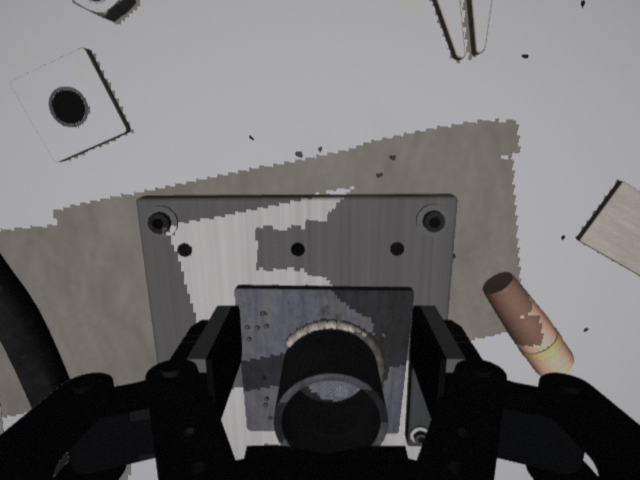

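```bash
python3 -m creep '{"translation":[[0,-3,40],[0,0,35],[0,0,15],[0,0,5],[0,0,2],[0,0,0]],"rotation":[[0,0,0],[0,0,0],[0,0,0],[0,0,0],[0,0,0],[0,0,0]],"claw":[60,60,60,60,60,60]}'
python3 -m creep '{"translation":[[-2,0,0],[-2,0,0],[-2,0,0],[-1,0,0],[-1,0,0]],"rotation":[[0,0,0],[0,0,0],[0,0,0],[0,0,0],[0,0,0]],"claw":[60,60,60,60,60]}'
for i in 1 2; do python3 -m creep '{"translation":[[-1,0,0],[-1,0,0],[-1,0,0]],"rotation":[[0,0,0],[0,0,0],[0,0,0]],"claw":[60,60,60]}' | grep -E "tool|force"; done
```

```text
time: 10.55
tool_pos: [498.0, 209.0, 10.3]
tcp_rot: [179.9, -0.0, 96.9]
ft_force: [-0.0, 0.7, -0.7]
finger_gap: 60.0
time: 11.05
tool_pos: [497.6, 200.5, 9.0]
tcp_rot: [180.0, -0.0, 96.9]
ft_force: [-1.2, -0.8, 0.1]
finger_gap: 59.7
tool_pos: [497.9, 197.6, 8.8]
ft_force: [-0.1, -0.9, 0.2]
tool_pos: [498.2, 194.9, 8.8]
ft_force: [-0.6, 3.2, -0.4]
```

Run:
```python
from h import *
plan([*toW((13,147)),9])
w=snapshot("wrist");cv2.imwrite("pics/w5.png",w["frame"][:,:,::-1])
```

```text
shift [-10.5   0.9  -0.2] yaw [-1.7999e+02 -2.0000e-02  9.6880e+01] tcp [498.2 194.9   8.8] fix [ 12.1 157.5] t 11.65
```

View pics/w5.png

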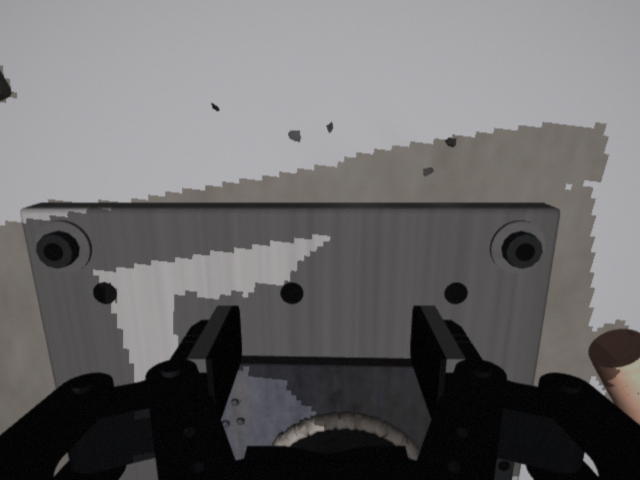

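Contact made on the left edge (row 360), both fingertips behind it. About 10 mm more to the side stop.

```bash
python3 -m creep '{"translation":[[-1.5,0,0],[-1.5,0,0],[-1.5,0,0],[-1.5,0,0],[-1,0,0],[-1,0,0]],"rotation":[[0,0,0],[0,0,0],[0,0,0],[0,0,0],[0,0,0],[0,0,0]],"claw":[60,60,60,60,60,60]}'; for i in 1 2 3 4; do python3 -m creep '{"translation":[[-0.5,0,0],[-0.5,0,0],[0,0,0]],"rotation":[[0,0,0],[0,0,0],[0,0,0]],"claw":[60,60,60]}' | grep -E "tool|force"; done
python3 - <<'E'
from h import *
plan([*toW((13,146)),9])
E
```

```text
time: 12.3
tool_pos: [499.2, 186.6, 8.8]
tcp_rot: [-180.0, 0.0, 96.9]
ft_force: [-1.2, 1.2, -0.7]
finger_gap: 59.9
tool_pos: [499.3, 185.6, 8.8]
ft_force: [-1.1, 2.0, -0.4]
tool_pos: [499.4, 184.8, 8.8]
ft_force: [-1.8, 2.2, 0.1]
tool_pos: [499.4, 184.7, 8.8]
ft_force: [-1.5, 7.3, -1.3]
tool_pos: [499.4, 184.5, 8.8]
ft_force: [-2.0, 11.8, -1.1]
shift [-1.1  0.9 -0.2] yaw [ 1.7999e+02 -1.6000e-01  9.6880e+01] tcp [499.4 184.5   8.8] fix [ 12.1 147.1] t 13.5
```

```bash
python3 -m creep '{"translation":[[3,0,0],[12,0,-3],[10,0,-40],[0,0,-45],[0,0,-45],[0,0,-45],[-40,0,0],[-40,0,0]],"rotation":[[0,0,0],[0,0,0],[0,0,0],[0,0,0],[0,0,0],[0,0,0],[0,0,0],[0,0,0]],"claw":[60,60,30,0,0,0,0,0]}'
python3 - <<'E'
from h import *
plan([*toW((-12,-113)),180])
t=snapshot("top");crop(t,225,235,180,110,4.4,"pics/t2.png")
w=snapshot("wrist");cv2.imwrite("pics/w6.png",w["frame"][:,:,::-1]);
E
```

```text
time: 14.3
tool_pos: [507.9, 128.4, 190.0]
tcp_rot: [179.7, 0.0, 97.0]
ft_force: [0.6, -0.5, -0.1]
finger_gap: 0.1
shift [-203.3  -26.7    9.9] yaw [1.7968e+02 3.0000e-02 9.7020e+01] tcp [507.9 128.4 190. ] fix [13.9 90.4] t 14.3
```

View pics/t2.png

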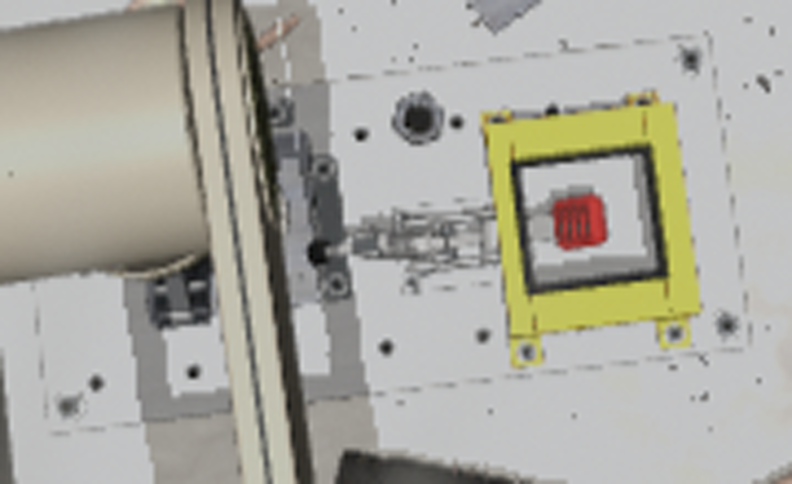

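View pics/w6.png

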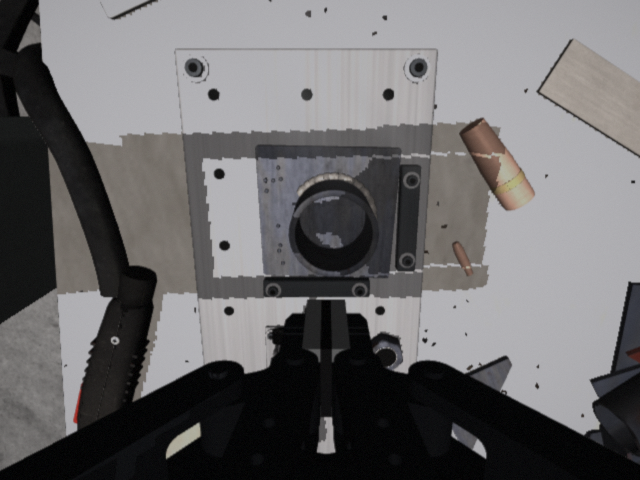

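```bash
python3 -m creep '{"translation":[[-40,-5,0],[-40,-5,0],[-40,-5,0],[-40,-6,0],[-30,-6,0],[0,0,0],[0,0,0]],"rotation":[[0,0,0],[0,0,0],[0,0,0],[0,0,0],[0,0,0],[0,0,0],[0,0,0]],"claw":[0,0,0,0,0,0,0]}'
python3 - <<'E'
from h import *
plan([*toW((-12,-113)),180])
c=snapshot("scene");crop(c,180,130,250,190,3.2,"pics/c3.png")
w=snapshot("wrist");cv2.imwrite("pics/w7.png",w["frame"][:,:,::-1]);
E
```

```text
time: 15.1
tool_pos: [502.3, -63.7, 186.9]
tcp_rot: [-180.0, -0.0, 96.8]
ft_force: [-0.2, -0.2, -1.2]
finger_gap: -0.1
shift [-13.3   2.4   6.9] yaw [-1.800e+02 -1.000e-02  9.677e+01] tcp [502.3 -63.7 186.9] fix [-14.4 -99.7] t 15.1
```

View pics/c3.png

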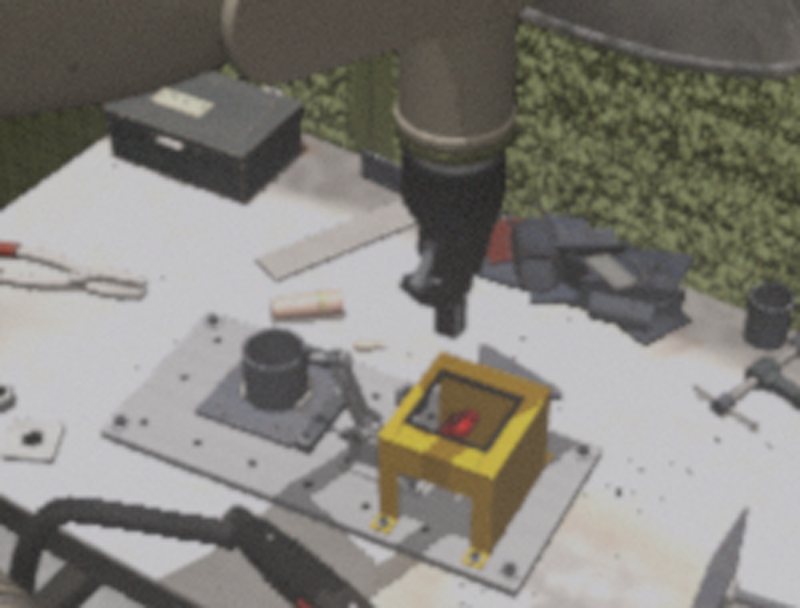

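View pics/w7.png

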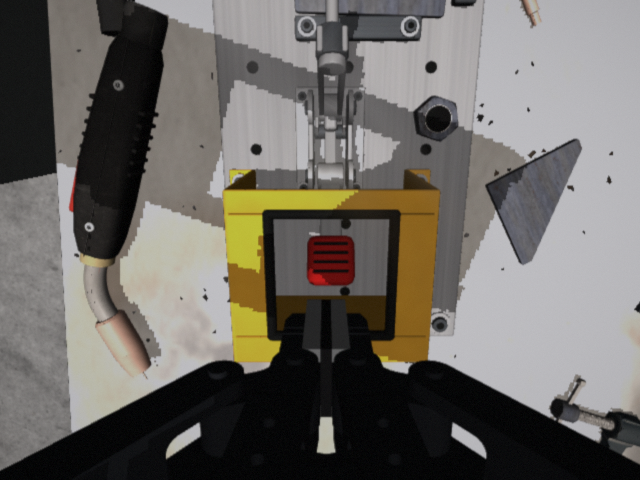

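Run:
```python
from h import *
w=snapshot("wrist");f=w["frame"].astype(int)
m=((f[:,:,0]>90)&(f[:,:,1]<60)&(f[:,:,2]<60)).astype(np.uint8);m[:200]=0;m[320:]=0;m[:,:280]=0;m[:,380:]=0
ys,xs=np.nonzero(m);print("pad px",xs.min(),xs.max(),ys.min(),ys.max())
P=onz(w,(xs.min()+xs.max())/2,(ys.min()+ys.max())/2,92);print("pad",P,toF(P))
for p in [(274,219),(388,219),(273,331),(390,331)]: print(toF(onz(w,*p,106)).round(1))
for p in [(224,190),(439,190),(234,361),(429,361)]: print("outer",toF(onz(w,*p,106)).round(1))
t=sense();print(toF(t["tool_pos"]))
```

```text
pad px 307 350 240 285
pad [504.31846087 -71.33666545  92.        ] [ -13.30564285 -107.51755591]
[-42.2 -78.6]
[ 17.8 -78.5]
[ -44.8 -144. ]
[  21.8 -143.8]
outer [-67.6 -63.3]
outer [ 43.5 -63.1]
outer [ -68.2 -163.4]
outer [  45.3 -163.1]
[-14.19504325 -98.48648865]
```

```bash
python3 -m creep '{"translation":[[-12,2,0],[0,0,20],[0,0,25],[0,0,20],[0,0,5],[0,0,0],[0,0,0]],"rotation":[[0,0,0],[0,0,0],[0,0,0],[0,0,0],[0,0,0],[0,0,0],[0,0,0]],"claw":[0,0,0,0,0,0,0]}'
python3 - <<'E'
from h import *
plan([*toW((-12,-110)),100])
w=snapshot("wrist");cv2.imwrite("pics/w8.png",w["frame"][:,:,::-1]);
E
```

```text
time: 15.95
tool_pos: [506.5, -75.5, 118.0]
tcp_rot: [179.9, 0.0, 96.9]
ft_force: [0.1, 0.3, 0.5]
finger_gap: 0.1
shift [ 2.  -0.4 18. ] yaw [1.7992e+02 3.0000e-02 9.6890e+01] tcp [506.5 -75.5 118. ] fix [ -11.7 -111.9] t 15.95
```

View pics/w8.png

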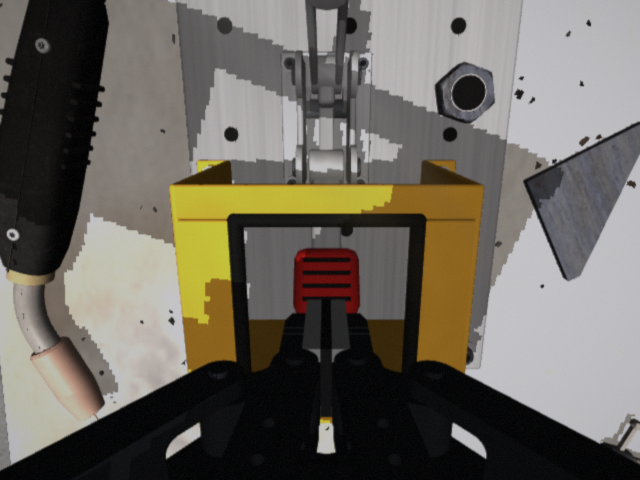

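Run:
```python
from h import *
from scipy.spatial.transform import Rotation as Ro
w=snapshot("wrist");s=sense();R=Ro.from_euler('xyz',s["tcp_rot"],degrees=True)
for p in [(303,300),(303,345),(272,355),(380,355),(282,320),(200,372),(245,372),(445,372),(150,400),(500,400)]:
    o,d=ray(w,*p);o=R.inv().apply(o-s["tool_pos"]);d=R.inv().apply(d)
    print(p,[ (o+d*(X-o[0])/d[0]).round(1)[1:].tolist() for X in (11,0)])
```

```text
(303, 300) [[-8.5, -3.5], [-9.9, 21.5]]
(303, 345) [[-6.9, -34.2], [-8.1, -14.7]]
(272, 355) [[-14.9, -39.4], [-17.5, -21.0]]
(380, 355) [[13.8, -39.4], [16.4, -20.9]]
(282, 320) [[-14.3, -18.8], [-16.7, 3.4]]
(200, 372) [[-31.8, -47.4], [-37.4, -30.4]]
(245, 372) [[-20.6, -47.4], [-24.3, -30.4]]
(445, 372) [[28.9, -47.3], [34.3, -30.3]]
(150, 400) [[-39.8, -58.4], [-47.0, -43.4]]
(500, 400) [[38.3, -58.4], [45.4, -43.3]]
```

```bash
python3 -m creep '{"translation":[[0,0,-8],[0,0,0],[0,0,0],[0,0,0],[0,0,0],[0,0,0],[0,0,0],[0,0,0],[0,0,0],[0,0,0]],"rotation":[[0,0,-0.14],[0,0,-0.14],[0,0,-0.14],[0,0,-0.14],[0,0,-0.14],[0,0,-0.14],[0,0,-0.14],[0,0,-0.14],[0,0,-0.14],[0,0,-0.14]],"claw":[0,0,0,0,0,0,0,0,0,0]}'
python3 -m creep '{"translation":[[0,0,0],[0,0,0],[0,0,0],[0,0,0]],"rotation":[[0,0,-0.14],[0,0,-0.03],[0,0,0],[0,0,0]],"claw":[0,0,0,0]}'
python3 - <<'E'
from h import *
plan([*toW((-12,-112)),120])
w=snapshot("wrist");cv2.imwrite("pics/w9.png",w["frame"][:,:,::-1]);
E
```

```text
time: 17.05
tool_pos: [506.4, -75.6, 126.1]
tcp_rot: [-180.0, 0.1, 177.4]
ft_force: [-0.4, 0.4, 0.2]
finger_gap: 0.0
time: 17.45
tool_pos: [505.9, -75.5, 125.3]
tcp_rot: [-180.0, 0.0, -173.3]
ft_force: [-0.2, -0.2, 0.4]
finger_gap: 0.2
shift [-0.2 -0.2  5.3] yaw [-1.7998e+02  4.0000e-02 -1.7335e+02] tcp [505.9 -75.5 125.3] fix [ -12.2 -111.8] t 17.45
```

View pics/w9.png

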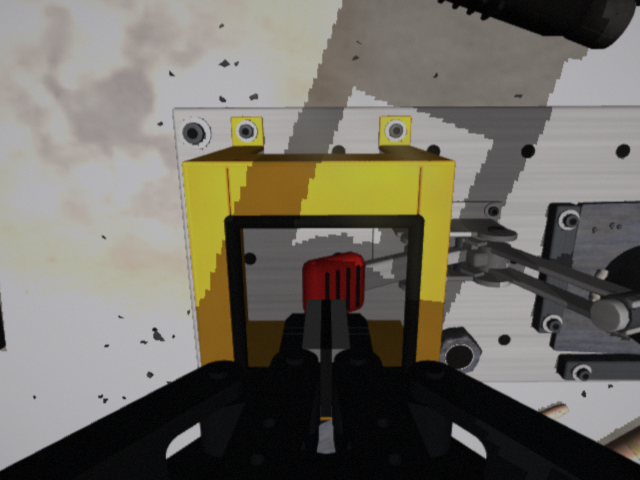

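```bash
python3 - <<'E'
from h import *
w=snapshot("wrist")
for p in [(244,228),(409,228),(244,340),(408,340)]: print(toF(onz(w,*p,106)).round(1))
print(px(w,sense()["tool_pos"]))
E
python3 -m creep '{"translation":[[0,0,10],[0,0,8],[0,0,4],[0,0,0]],"rotation":[[0,0,0],[0,0,0],[0,0,0],[0,0,0]],"claw":[0,0,0,0]}'
```

```text
[ -44. -143.]
[-43.9 -79.9]
[   3.8 -145.7]
[  3.9 -77.8]
[326.03079384 325.73781828]
time: 17.95
tool_pos: [504.9, -75.3, 101.6]
tcp_rot: [180.0, -0.1, -173.2]
ft_force: [-0.4, 0.0, -0.4]
finger_gap: -0.4
```

```bash
for i in 1 2 3; do python3 -m creep '{"translation":[[0,0,2],[0,0,2],[0,0,2]],"rotation":[[0,0,0],[0,0,0],[0,0,0]],"claw":[0,0,0]}' | grep -E "tool|force"; done
python3 - <<'E'
from h import *
plan([*toW((-12,-112)),63])
w=snapshot("wrist");cv2.imwrite("pics/w10.png",w["frame"][:,:,::-1]); 
c=snapshot("scene");crop(c,230,170,160,120,5,"pics/c4.png")
E
```

```text
tool_pos: [506.2, -75.7, 97.3]
ft_force: [0.2, -0.9, 1.2]
tool_pos: [505.6, -75.3, 90.6]
ft_force: [0.0, 0.2, 0.6]
tool_pos: [505.5, -75.4, 84.5]
ft_force: [1.0, -0.7, 0.6]
shift [-0.6 -0.3 21.5] yaw [ 1.7999e+02 -1.0000e-02 -1.7317e+02] tcp [505.5 -75.4  84.5] fix [ -12.6 -111.7] t 18.85
```

View pics/w10.png

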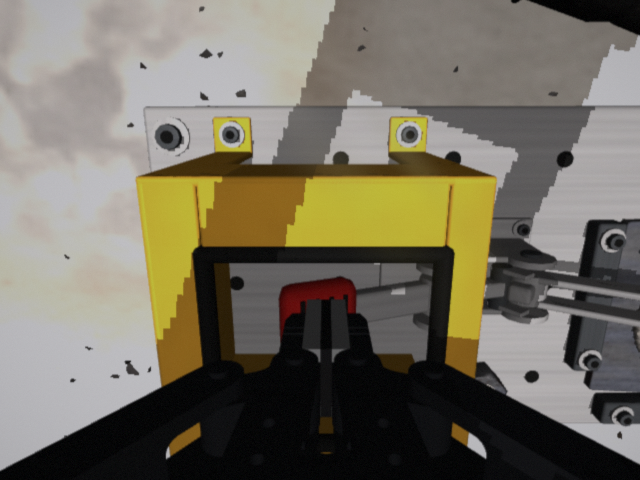

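View pics/c4.png

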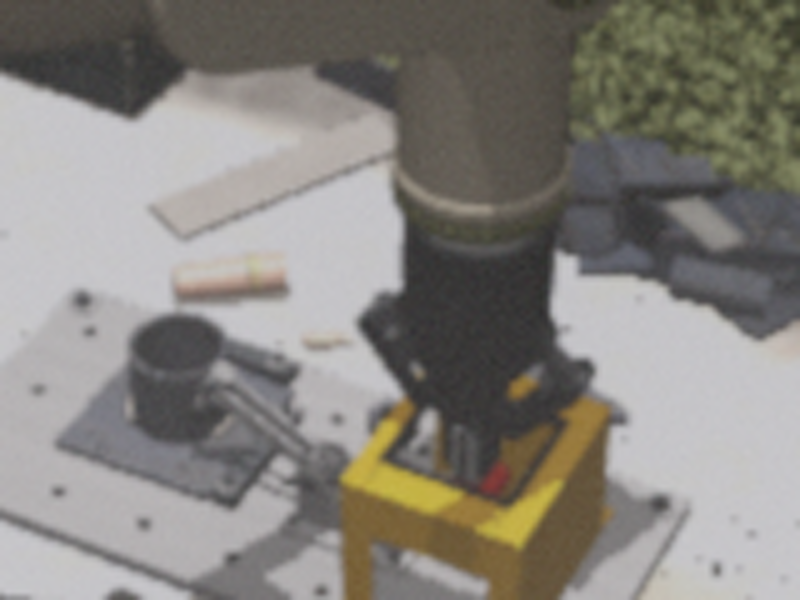

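```bash
for i in 1 2; do python3 -m creep '{"translation":[[0,0,1.5],[0,0,1.5],[0,0,1.5],[0,0,1.5]],"rotation":[[0,0,0],[0,0,0],[0,0,0],[0,0,0]],"claw":[0,0,0,0]}' | grep -E "tool|force"; done
python3 - <<'E'
from h import *
plan([*toW((-12,-112)),63])
w=snapshot("wrist");cv2.imwrite("pics/w11.png",w["frame"][:,:,::-1]);
E
```

```text
tool_pos: [505.7, -75.5, 78.7]
ft_force: [0.0, -0.6, 0.6]
tool_pos: [505.8, -75.5, 72.8]
ft_force: [-0.1, -1.2, 1.6]
shift [-0.4 -0.2  9.8] yaw [-1.7999e+02  1.0000e-02 -1.7317e+02] tcp [505.8 -75.5  72.8] fix [ -12.4 -111.8] t 19.75
```

View pics/w11.png

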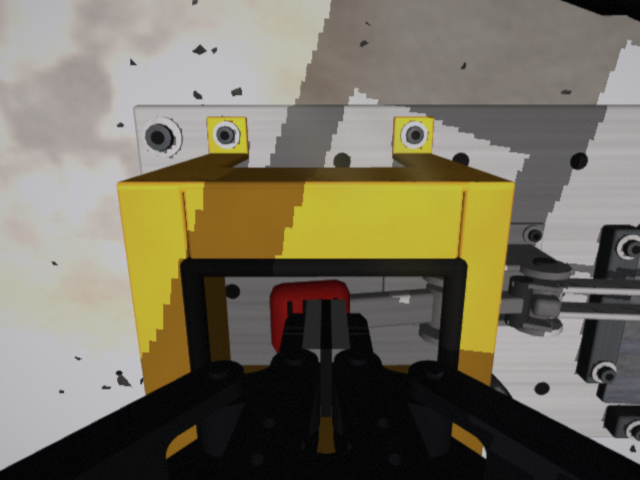

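```bash
python3 -m creep '{"translation":[[0,0,1],[0,0,1],[0,0,1],[0,0,1]],"rotation":[[0,0,0],[0,0,0],[0,0,0],[0,0,0]],"claw":[0,0,0,0]}' | grep -E "tool|force"; for i in 1 2; do python3 -m creep '{"translation":[[0,0,0.7],[0,0,0.7]],"rotation":[[0,0,0],[0,0,0]],"claw":[0,0]}' | grep -E "tool|force"; done
python3 - <<'E'
from h import *
w=snapshot("wrist");cv2.imwrite("pics/w12.png",w["frame"][:,:,::-1]);
E
```

```text
tool_pos: [506.0, -76.1, 69.6]
ft_force: [-3.9, -4.3, 8.5]
tool_pos: [506.2, -76.3, 68.3]
ft_force: [-2.2, -3.5, 7.3]
tool_pos: [506.4, -76.2, 66.9]
ft_force: [-0.9, -4.2, 6.7]
```

View pics/w12.png

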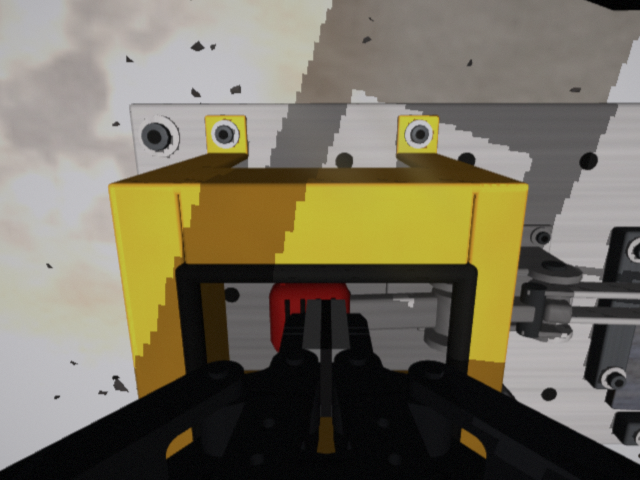

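```bash
for i in 1 2 3; do python3 -m creep '{"translation":[[0,0,0.7],[0,0,0.7]],"rotation":[[0,0,0],[0,0,0]],"claw":[0,0]}' | grep -E "tool|force"; done
```

```text
tool_pos: [506.3, -75.8, 65.2]
ft_force: [1.1, -0.9, 2.0]
tool_pos: [505.4, -75.1, 63.0]
ft_force: [-2.8, 0.3, 10.2]
tool_pos: [505.5, -75.2, 62.8]
ft_force: [-9.2, 1.5, 21.0]
```

```bash
python3 -m creep '{"translation":[[0,0,-2],[0,0,-5],[0,0,-10],[0,0,-20],[0,0,-30],[0,0,-40],[0,0,-40],[0,40,0],[0,40,0],[0,0,0]],"rotation":[[0,0,0],[0,0,0],[0,0,0],[0,0,0],[0,0,0],[0,0,0],[0,0,0],[0,0,0],[0,0,0],[0,0,0]],"claw":[0,0,0,0,0,0,0,0,0,0]}'
python3 - <<'E'
from h import *
w=snapshot("wrist");cv2.imwrite("pics/w13.png",w["frame"][:,:,::-1])
c=snapshot("scene");crop(c,180,190,250,150,3.2,"pics/c5.png")
E
```

```text
time: 22.25
tool_pos: [495.7, 7.7, 209.8]
tcp_rot: [179.9, 0.1, -173.0]
ft_force: [0.4, -1.3, -0.7]
finger_gap: 0.1
```

View pics/w13.png

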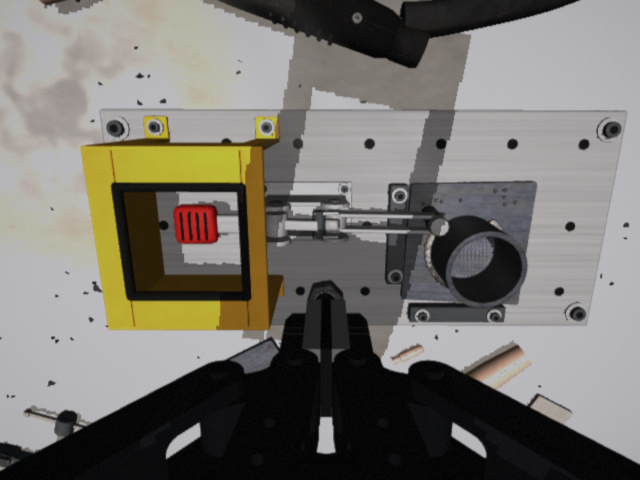

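View pics/c5.png

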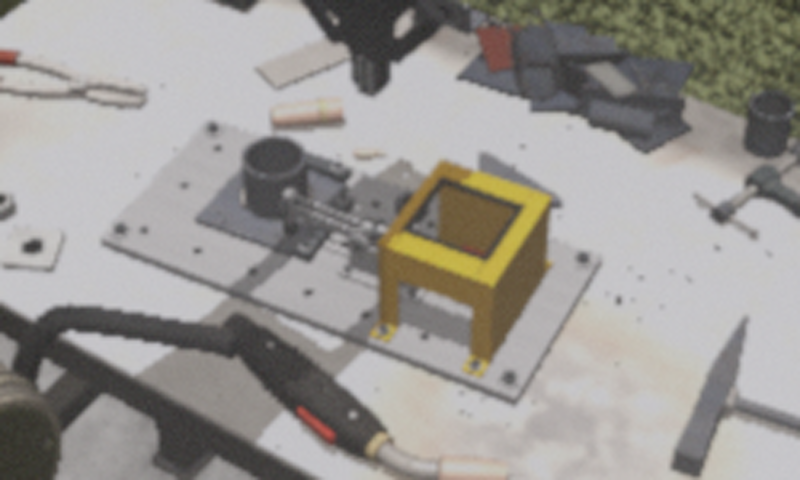

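Run:
```python
from h import *
w=snapshot("wrist")
print("pad",toF(onz(w,195,224,63)).round(1))
r=fit([(-52,-50),(-52,50),(52,50)],[onz(w,*p,18) for p in [(412,183),(536,182),(521,303)]])
print("plate",toF(r[2]).round(1),np.rad2deg(r[0]).round(2),r[3].round(1).tolist())
print(hand_in(),sense()["ft_force"].round(1))
```

```text
pad [ -14.5 -120.5]
plate [14.1 82.9] 7.3 [[0.7, 2.9], [1.1, -1.6], [-1.8, -1.3]]
the job is handed in; nothing more can be done
the job is handed in; nothing more can be done
```

The stub plate is flush against both stops, the clamp has snapped over and is holding it, and the job is handed in at about 22 s of the 66 s. No verdict was reported.

- **Pushing:** I pushed the plate with both spread fingertips on its near edge, then on its left edge. Each push stopped when the force rose to 12–15 N against the stop.
- **Clamping:** I reached down through the window with the gripper closed and pressed the pad. The force peaked at about 8.5 N, dropped to 2 N as the lever passed dead centre, and stopped hard at a tool height of 63 mm. I then lifted straight out, so the arm ends clear of everything.

**Last checks:**
- **Plate:** the final wrist picture puts it at fixture x = 14.1, y = 82.9 mm (home is 15, 85), within about 0.5° of parallel. My picture measurements are good to about 2–3 mm.
- **Clamp:** the pad stayed down, at y = -120.5 mm. The arm lies level with its foot on the plate's margin.

**Uncertain:**
- **Side force:** at the end stop the wrist read a sideways force of about 9 N along with 21 N vertical. I took this as friction on the pad. The gripper's linkage had only a few millimetres of clearance in the window, and I have no direct contact reading to rule out a touch on the guard.
- **Foot force:** I could see the foot on the plate, but could not measure how hard it presses.
- **Loose items:** I only saw them in the pictures and did not measure whether they moved. The robot never came down near any of them.

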